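# Pop the hatch of the stone box

## Robot

A 6-joint arm with a two-finger parallel gripper is mounted at the origin on the work surface. World frame = base frame: x ahead of the robot, y to its left, z up, the work surface at z = 0. Lengths are in mm, angles in rad, forces in N, time in s.
With the tool pointing down it reaches from about 300 to 775 mm from the base axis. Payload 14.6 kg.
Tool frame: the origin (TCP) lies between the finger pads; the fingertips stand manip.tip_reach ahead of it and the grasp point (between the pads) lies 5 mm behind it (manip.tip_reach is the distance from the TCP to the fingertips, in mm); z points along the fingers, y is the line along which they close (so a half turn about z gives the same grasp; the last joint's range is limited). The gripper opens to 94 mm and grips with 3 to 60 N. Pads are 16 mm wide; open, the fingers measure 119 mm over their backs; the gripper's body (75 mm by 177 mm) begins 78 mm behind the grasp point.
Start: joints at [-1.372, 0.3, 1.521, -0, 1.321, -0.067], TCP at [144.468, -530.677, 219.446] pointing down, gripper open.
Joint ranges: [-3.03, 3.03], [-0.79, 2.21], [0.23, 2.52], [-1.04, 4.18], [0, 3.07], [-2.55, 2.55]. Speed limits (rad/s): [2.22, 2.22, 2.57, 3.14, 3.14, 3.14].

## Interface

Orientations are given as [roll, pitch, yaw] about the fixed x, y, z axes, in that order (R = Rz(yaw) Ry(pitch) Rx(roll)).
In Python, from cell import manip gives the robot as it stands. The module is installed in compiled form; this text tells all that it offers.
- The arm moves only by the shell command python3 -m creep 'ROWS' [FORCE]. ROWS is JSON, a list of rows, each a list of 3 entries, a list of its own where there are three numbers: the opening, from -1 (shut) to 1 (fully open), then the shift along the tool's x, y, z in cm, then the turn about the tool's z in units of 5 degrees (1.0 is 5 degrees). In form: [[grip, [tx, ty, tz], roll], ...]. A call has 1 to 12 rows; each row is the pose to reach, as a shift and turn from the pose commanded when the call began, along the tool's axes at that moment; what a row does not reach only later rows make up. A row lasts 1/10 s, in which the tool goes at most 50 mm and 8.59 degrees, less where a joint would pass 70% of its speed; a pose out of reach is approached as far as the arm can. A call with a gripper value outside its range is refused whole. The fingers move at their own pace and stop on an object; FORCE is the grip in N (left out, the last holds). Time passes only in rows, so rows that repeat a pose let the fingers close. It gives the time, the measured TCP pose, the force, the opening and the grip force at its end, in the units of the state.
- manip.read_state(): the state, without advancing time (a new reading comes with each control period).
- manip.camera(name): name is "side" or "top" or "wrist"; returns the picture (384x512x3 uint8, red, green, blue); there is no depth.
- manip.camera_params(name): a dict with "fovy" (degrees; the focal length in pixels is half the picture's height over the tangent of half this angle, whatever the lens; pixels are square), "cx", "cy" (the principal point, pixels), "origin" and "attitude" of the camera in the world. Camera axes: x right, y down, z forward; pixel columns grow to the right and rows downward; lengths in mm; the calibration is good to about 2 mm. The wrist camera is an equidistant fisheye: a pixel r from the principal point sees the ray r / f radians off the axis. A picture is of the moment at which its call begins: read the wrist's pose just before it. camera_params takes no time and is no camera call; for the wrist camera it gives the pose at the moment of the call.
- manip.sign_off(): hands the job in; it is judged then, once.
The state is a dict: "clock": time; "joints": joint angles; "qd": joint speeds; "effort": joint torques, N m; "eef_pos": TCP position; "eef_rot": TCP orientation; "wrist_force": force on the tool from outside, world axes, zero at the start; "moment": the same for the moment, N m; "finger_gap": finger opening in mm; "finger_force": force on a finger pad.
Only numpy, scipy, OpenCV 4.12 (cv2) and the standard library are available. Lean on these libraries where they do the work, as an engineer would, in place of code of your own. Each camera call takes 0.05 s, during which the arm holds its last target. There are 200 camera calls.

## Task

On the jeweller's bench stand two grey metal boxes; open the stone box, the one with the square hatch (the other has a narrow hatch). With the fingertips, push the free end of its hatch down into the box until the push-push latch lets go, then draw the hand back so that the hatch pops up, and watch for a couple of seconds that it stays up by itself. Press it only once: the popped hatch must not be pushed shut again. Do not lift or shift the boxes or anything else on the bench, and leave the narrow hatch alone, shut.

Things in the scene. Friction and masses are not known exactly. Their poses are not given: they have to be found in the camera images.
- stone_box: grey sheet-metal box, 150 (x) by 130 (y) by 70 mm high, 1 kg, loose. Origin: centre of underside. Flush in its 4 mm deck, with a 1.5 mm gap, lies a SQUARE aluminium hatch, 70 by 70 mm, 5 mm thick, over x -30 to +40, y -35 to +35 mm of the box frame. Hinge at its +x edge; free end at -x (facing the robot at yaw 0). A pressing finger must stay within the hatch's outline.
- stone_hinge (a point): middle of the square hatch's hinge line, at x +40, y 0, z 66 mm of the box frame; fixed to the box, axes as the box. The hatch turns about its y axis. Two short steel hinge barrels, 8 mm thick, lie on the deck here.
- stone_press (a point): the point to press: on the upper face of the square hatch, midway across, 50 mm from the hinge and 20 mm from the free (-x) edge; 70 mm above the bench while shut. It moves with the hatch; its axes are the hatch's (the box's while shut).
- stone_hatch (a joint): square hatch angle, rad: 0 shut, latched; negative pressed in (hard stop -0.13, press point 6.5 mm down); positive open (stop 0.95, where it stays once popped, free edge 55 mm above the deck). A spring resists a slow press (15 mm/s) by 2 to 4 N, a fast one by over 10 N. The latch lets go near -0.11: press to the stop. Released, it follows the finger up, in about 1 s. A second press relatches it.
- stone_latch (a joint): hidden follower pin of the square hatch's latch, sideways position in m: 0 while latched, up to about +0.010 when a press has released it, about -0.009 after the hatch has popped; with the popped hatch pushed back down it travels from there back to 0 and latches.
- bur_box: the other box, to be left alone: the same grey box, 150 by 130 by 70 mm, about 1 kg, loose, but with a NARROW aluminium hatch, 70 mm long (x) and 32 mm wide (y), in its deck. Origin: centre of its underside.
- bur_hatch (a joint): angle of the narrow hatch, rad: 0 shut and latched, negative pressed in, positive open. It has the same push-push latch. Leave it shut.
- bur_block: wooden block, 56 by 56 by 35 mm, with nine small burs standing out of it to 60 mm height; loose, between or beside the boxes. Origin: centre of its underside. To be left alone.
- pliers: pliers with two blue handles, about 145 mm long, 56 mm wide and 14 mm high, lying loose behind the boxes. Origin: under the pivot region, on the bench. To be left alone.
- dish: white ceramic dish, 110 mm across and 22 mm high, loose, behind the boxes. Origin: centre of its underside. To be left alone.
Mind the look-alikes: they are no part of the job. What is shaped like the stone_box but red is not meant.

How it is judged:
By the outcome, as a careful person would: the job done as asked, in the order asked, and still so for the second after the job is handed in, with the robot touching nothing.
It also fails if it takes over 35 s, if anything falls off the work surface, if the arm or the gripper's body presses on something with over 40 N, if the wrist force passes 120 N, or if a joint passes its speed limit or range.

## Working session

There is one attempt and no reset: what is moved stays moved. The work goes in short steps, Python scripts to look and compute and a shell command to move; the robot and the scene stay as the last step left them, time stands still between calls to the robot, and variables do not carry over. Pictures are saved under pics/ and viewed, at most 10 in all, crops included, and the job is handed in when it is done.

```bash
mkdir -p pics; python3 - <<'E'
from cell import manip
import cv2
for n in("top","side"):
    im=manip.camera(n); cv2.imwrite(f"pics/{n}0.png",im[:,:,::-1]); print(n,manip.camera_params(n))
print(manip.tip_reach, manip.read_state())
E
```

```text
top {'fovy': 51.257009925438865, 'cx': 251.16888726375598, 'cy': 194.0207101395906, 'origin': array([ 398.918624  ,   18.7183884 , 1112.80758147]), 'attitude': array([-2.98883338, -0.03365133, -1.54576586])}
side {'fovy': 53.36289399055294, 'cx': 254.3214648048705, 'cy': 191.01520104747036, 'origin': array([ 389.4483434 , -733.49445161,  722.46874774]), 'attitude': array([-2.27700959, -0.01700764, -0.19299361])}
14.0 {'clock': 0.1, 'joints': array([-1.37161218e+00,  3.00391612e-01,  1.52151988e+00,  1.13101984e-05,
        1.32067755e+00, -6.65880470e-02]), 'qd': array([-0.00046767, -0.00099481, -0.00251951,  0.00115971, -0.00077566,
       -0.00080469]), 'effort': array([-4.31463950e-04, -5.32641864e+01, -3.53283978e+01,  7.08699413e-02,
        2.34992226e-02, -7.12502151e-05]), 'eef_pos': array([ 144.4233389 , -530.47561173,  218.95580877]), 'eef_rot': array([-3.14059921e+00, -7.72292910e-05,  2.65769351e-01]), 'wrist_force': array([0.17769995, 0.03484664, 0.35485248]), 'moment': array([0.00720468, 0.00422415, 0.01084556]), 'finger_force': 0.0, 'finger_gap': 93.8961411942171}
```

View pics/top0.png

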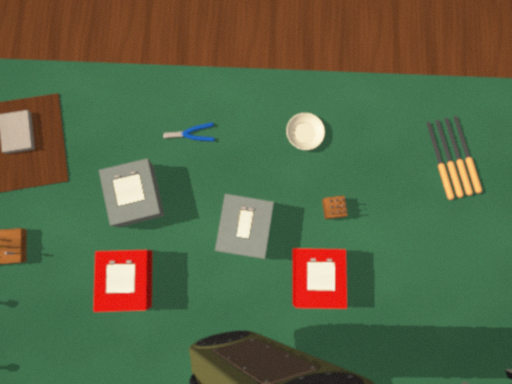

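View pics/side0.png

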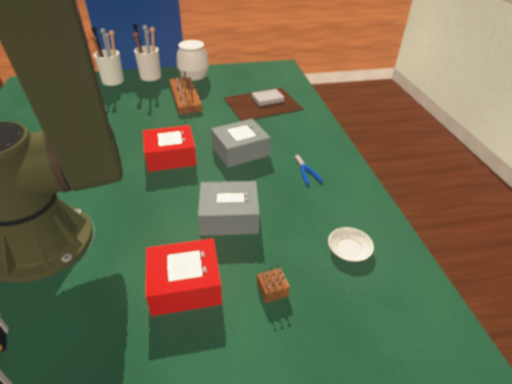

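The top view shows the grey stone box with its square hatch at about (128,190) and its hinge at the far end. The narrow-hatch box is at (245,226). The side view shows the stone hatch at about (242,132).

```bash
cat > h.py <<'E'
import numpy as np, cv2
from scipy.spatial.transform import Rotation as R
def setup(p,h=384):
    f=h/2/np.tan(np.radians(p["fovy"])/2); return f,R.from_euler("xyz",p["attitude"]).as_matrix()
def toz(p,uv,z):
    f,A=setup(p); uv=np.atleast_2d(uv)
    d=np.c_[(uv-[p["cx"],p["cy"]])/f,np.ones(len(uv))]@A.T
    return p["origin"]+d*((z-p["origin"][2])/d[:,2])[:,None]
def proj(p,X):
    f,A=setup(p); c=(np.atleast_2d(X)-p["origin"])@A
    return c[:,:2]/c[:,2:]*f+[p["cx"],p["cy"]]
def blob(im,seed,thr):
    m=(im.min(2)>thr).astype(np.uint8); n,l,s,c=cv2.connectedComponentsWithStats(m,connectivity=4)
    k=l[seed[1],seed[0]]; return (l==k).astype(np.uint8),s[k],c[k]
E
python3 - <<'E'
from h import *; from cell import manip
for n,seed in(("top",(128,190)),("side",(242,132))):
    im=cv2.imread(f"pics/{n}0.png"); p=manip.camera_params(n)
    print(n,im[seed[1],seed[0]], im[seed[1],seed[0]-18:seed[0]+24].min(1))
    m,s,c=blob(im,seed,180)
    if not m[seed[1],seed[0]]: continue
    cn=max(cv2.findContours(m,0,1)[0],key=cv2.contourArea)
    q=cv2.minAreaRect(cn) if n=="top" else None
    quad=cv2.boxPoints(q) if q else cv2.approxPolyN(cn,4)[0]
    W=toz(p,quad,70)[:,:2]; print(s,c,toz(p,c,70)); print(quad.round(1).tolist(),W.round(1).tolist())
    print([round(float(np.hypot(*(W[i]-W[i-1]))),1) for i in range(4)],[round(float(np.degrees(np.arctan2(*(W[i]-W[i-1])[::-1]))),1) for i in range(4)])
    x,y=(128,190) if n=="top" else (242,140)
    crop=im[y-50:y+50,x-60:x+60]; cv2.imwrite(f"pics/{n}_c.png",cv2.resize(crop,None,fx=5,fy=5,interpolation=2))
a=cv2.imread("pics/top_c.png"); b=cv2.imread("pics/side_c.png")
cv2.imwrite("pics/both.png",cv2.resize(np.vstack([a,b]),(360,600)))
E
```

```text
top [214 235 240] [137 137 136 137 161 197 214 215 214 216 217 216 215 214 214 212 213 210
 214 213 214 215 212 214 213 212 216 214 217 217 215 211 186 148 136 142
 136 142 139 142 137 137]
[113 175  31  30 688] [128.28488372 189.51453488] [[562.59385841 309.31703391  70.        ]]
[[112.30000305175781, 179.8000030517578], [138.60000610351562, 174.0], [144.1999969482422, 199.3000030517578], [117.9000015258789, 205.10000610351562]] [[587.0, 352.6], [604.8, 285.5], [538.0, 266.4], [520.7, 333.0]]
[69.1, 69.4, 69.4, 68.8] [16.5, -75.2, -164.1, 104.6]
side [233 245 248] [158 159 157 159 170 195 221 234 236 236 235 235 235 233 233 233 232 232
 233 234 234 234 235 235 234 234 234 232 224 200 168 153 152 149 149 151
 153 154 153 152 144 129]
[228 125  28  16 285] [241.12280702 132.43508772] [[560.88121849 306.46915391  70.        ]]
[[256, 135], [237, 141], [225, 129], [245, 124]] [[605.0, 283.6], [540.0, 259.3], [512.8, 335.7], [582.2, 356.1]]
[76.0, 69.4, 81.1, 72.3] [-72.6, -159.5, 109.6, 16.4]
```

View pics/both.png

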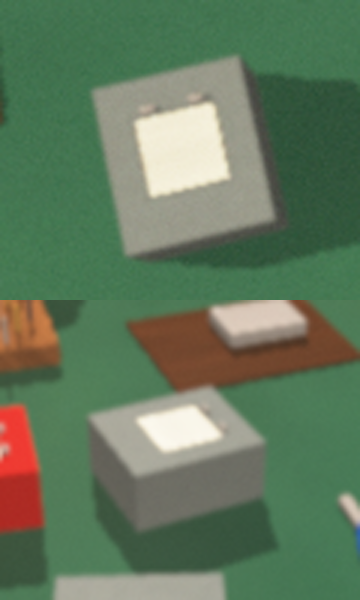

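The crops show the hinge barrels on the far (+x) edge. The hatch measures about 69 mm square, its yaw is about 15.5° and its centre is about (562,308). That puts the press point near (547.5,304). The tool yaw already matches, so I'm moving there now at this height with the fingers shut.

```bash
python3 -m creep '[[-1,[60.8,-69.9,0],0],[-1,[60.8,-69.9,0],0],[-1,[60.8,-69.9,0],0],[-1,[60.8,-69.9,0],0],[-1,[60.8,-69.9,0],0],[-1,[60.8,-69.9,0],0],[-1,[60.8,-69.9,0],0],[-1,[60.8,-69.9,0],0],[-1,[60.8,-69.9,0],0],[-1,[60.8,-69.9,0],0],[-1,[60.8,-69.9,0],0],[-1,[60.8,-69.9,0],0]]' 10
```

```text
clock: 1.3
eef_pos: [405.8, 11.8, 219.5]
eef_rot: [3.141, -0.0, 0.266]
wrist_force: [1.1, -1.0, 1.2]
finger_gap: 1.9
finger_force: 0.0
```

```bash
python3 -m creep '[[-1,[20.5,-23.5,0],0],[-1,[20.5,-23.5,0],0],[-1,[20.5,-23.5,0],0],[-1,[20.5,-23.5,0],0],[-1,[20.5,-23.5,0],0],[-1,[20.5,-23.5,0],0],[-1,[20.5,-23.5,0],0],[-1,[20.5,-23.5,0],0],[-1,[20.5,-23.5,0],0],[-1,[20.5,-23.5,0],0],[-1,[20.5,-23.5,0],0]]'
python3 - <<'E'
from h import *; from cell import manip
s=manip.read_state(); p=manip.camera_params("wrist"); im=manip.camera("wrist")
cv2.imwrite("pics/wrist1.png",im[:,:,::-1]); print(s["eef_pos"],s["eef_rot"],p)
E
```

```text
clock: 2.4
eef_pos: [541.5, 289.2, 220.0]
eef_rot: [-3.142, -0.001, 0.265]
wrist_force: [0.1, -0.0, 0.1]
finger_gap: 0.3
finger_force: 0.0
[541.52696285 289.22380423 219.97958331] [-3.14153647e+00 -6.02648064e-04  2.64713261e-01] {'fovy': 65.70646984690485, 'cx': 255.41136966702257, 'cy': 179.4984860416188, 'origin': array([609.22115295, 307.81908096, 385.75788251]), 'attitude': array([ 2.89870038e+00,  1.76675457e-05, -1.30635235e+00])}
```

View pics/wrist1.png

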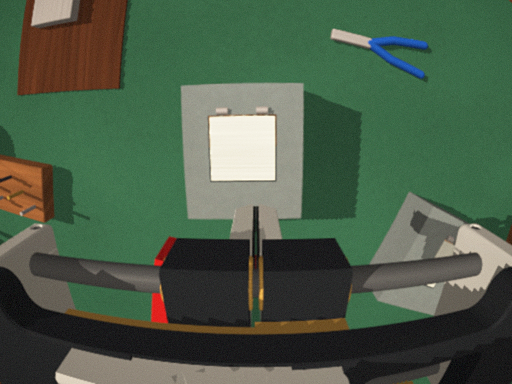

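The wrist view shows the whole hatch, with corners at about (209,115), (275,115), (276,181) and (210,181), and the hinge barrels on its far edge. I'll refine the press point from these.

```bash
python3 - <<'E'
from h import *
p={'fovy': 65.70646984690485, 'cx': 255.41136966702257, 'cy': 179.4984860416188, 'origin': np.array([609.22115295, 307.81908096, 385.75788251]), 'attitude': [ 2.89870038e+00,  1.76675457e-05, -1.30635235e+00]}
im=cv2.imread("pics/wrist1.png"); m,s,c=blob(im,(242,150),190)
cn=max(cv2.findContours(m,0,1)[0],key=cv2.contourArea); uv=cv2.approxPolyN(cn,4)[0].astype(float)
f,A=setup(p); d=uv-[p["cx"],p["cy"]]; r=np.hypot(*d.T)[:,None]; th=r/f
D=np.c_[d/r*np.sin(th),np.cos(th)]@A.T
W=(p["origin"]+D*((70-p["origin"][2])/D[:,2])[:,None])[:,:2]
print(uv.tolist(),W.round(1).tolist(),[round(float(np.hypot(*(W[i]-W[i-1]))),1) for i in range(4)],[round(float(np.degrees(np.arctan2(*(W[i]-W[i-1])[::-1]))),1) for i in range(4)])
for yaw in [np.radians(15.5)]:
    t=W.mean(0)-15*np.array([np.cos(yaw),np.sin(yaw)]); e=t-[541.5,289.2]; a=.2647
    print(W.mean(0),t,"tool xy mm",e@[np.cos(a),np.sin(a)],e@[np.sin(a),-np.cos(a)])
E
```

```text
[[274.0, 116.0], [274.0, 179.0], [210.0, 179.0], [210.0, 116.0]] [[605.5, 286.5], [539.6, 267.9], [521.2, 335.8], [588.2, 352.1]] [67.9, 68.5, 70.4, 69.0] [-75.2, -164.2, 105.1, 13.6]
[563.59912152 310.57638506] [549.14466472 306.56780942] tool xy mm 11.922170511775672 -14.762911398715445
```

```bash
python3 -m creep '[[-1,[1.1,-1.4,3],0],[-1,[1.1,-1.4,6],0],[-1,[1.1,-1.4,9],0],[-1,[1.1,-1.4,11],0],[-1,[1.1,-1.4,12],0],[-1,[1.1,-1.4,12.4],0],[-1,[1.1,-1.4,12.6],0],[-1,[1.1,-1.4,12.6],0],[-1,[1.1,-1.4,12.6],0]]'
```

```text
clock: 3.35
eef_pos: [548.9, 306.7, 94.4]
eef_rot: [-3.141, -0.001, 0.266]
wrist_force: [-0.0, 0.8, -0.1]
finger_gap: 0.6
finger_force: 0.0
```

```bash
python3 -m creep '[[-1,[0,0,0.15],0],[-1,[0,0,0.3],0],[-1,[0,0,0.45],0],[-1,[0,0,0.6],0],[-1,[0,0,0.75],0],[-1,[0,0,0.9],0],[-1,[0,0,1.05],0],[-1,[0,0,1.2],0],[-1,[0,0,1.3],0],[-1,[0,0,1.4],0]]'
```

```text
clock: 4.35
eef_pos: [548.5, 306.6, 79.5]
eef_rot: [-3.142, -0.0, 0.266]
wrist_force: [-2.1, -0.7, 4.1]
finger_gap: 0.3
finger_force: 1.9
```

```bash
python3 -m creep '[[-1,[0,0,0.1],0],[-1,[0,0,0.15],0],[-1,[0,0,0.2],0],[-1,[0,0,0.25],0],[-1,[0,0,0.25],0]]'
```

```text
clock: 4.85
eef_pos: [548.7, 306.6, 77.9]
eef_rot: [-3.141, -0.001, 0.266]
wrist_force: [-5.9, -2.3, 12.7]
finger_gap: 0.5
finger_force: 6.5
```

The force has risen to 12.7 N at the hard stop, so I'm drawing back up.

```bash
python3 -m creep '[[-1,[0,0,-0.3],0],[-1,[0,0,-0.7],0],[-1,[0,0,-1.2],0],[-1,[0,0,-2],0],[-1,[0,0,-3],0],[-1,[-0.5,0,-4.5],0],[-1,[-1,0,-6],0],[-1,[-2,0,-8],0],[-1,[-3,0,-10],0],[-1,[-4,0,-12],0],[-1,[-5,0,-14],0],[-1,[-6,0,-15],0]]'
python3 - <<'E'
from h import *; from cell import manip
cv2.imwrite("pics/w2.png",manip.camera("wrist")[:,:,::-1])
E
```

```text
clock: 6.05
eef_pos: [490.2, 290.8, 229.7]
eef_rot: [-3.141, -0.003, 0.266]
wrist_force: [-0.4, -0.3, -0.2]
finger_gap: 0.4
finger_force: 0.0
```

View pics/w2.png

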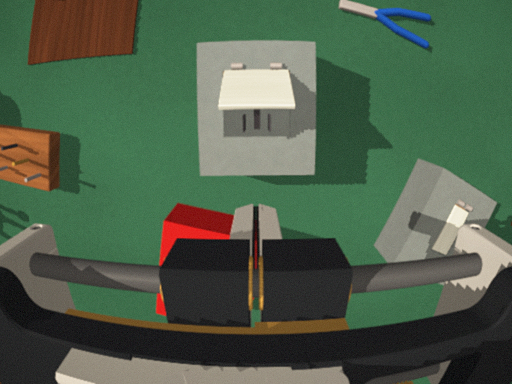

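The hatch has popped up: its free edge is at about (257,107) and the cavity shows below it. I'll wait two seconds and look again at everything.

```bash
for i in 1 2; do python3 -m creep '[[-1,[0,0,0],0],[-1,[0,0,0],0],[-1,[0,0,0],0],[-1,[0,0,0],0],[-1,[0,0,0],0],[-1,[0,0,0],0],[-1,[0,0,0],0],[-1,[0,0,0],0],[-1,[0,0,0],0],[-1,[0,0,0],0],[-1,[0,0,0],0],[-1,[0,0,0],0]]' | head -1; done
python3 - <<'E'
from h import *; from cell import manip
a=manip.camera("side")[80:290,120:380,::-1]; b=manip.camera("wrist")[:260,:,::-1]
cv2.imwrite("pics/end.png",np.vstack([cv2.resize(a,(420,339)),cv2.resize(b,(420,213))]))
E
```

```text
clock: 7.3
clock: 8.5
```

View pics/end.png

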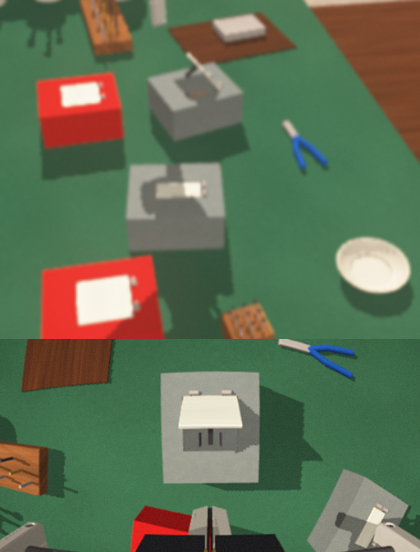

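After more than two seconds the stone hatch is still up: (205,65) in the side view and (210,410) in the wrist view. The narrow hatch is shut, with only the arm's shadow across it, and nothing else has moved.

```bash
python3 -c "from cell import manip; print(manip.sign_off())"
```

```text
the job is handed in; nothing more can be done
None
```

The stone box's square hatch was pressed once, popped up and stayed up for over two seconds; the narrow hatch is still shut, nothing else was seen to move, and the job is handed in.

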